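# Find the full ink tin by its weight and load the ink stand

### The arm

A 6-joint arm with a two-finger parallel gripper is mounted at the origin on the work surface. World frame = base frame: x ahead of the robot, y to its left, z up, the work surface at z = 0. Lengths are in m, angles in rad, forces in N, time in s.
With the tool pointing down it reaches from about 0.375 to 0.9 m from the base axis. Payload 3.1 kg.
Tool frame: the origin (TCP) lies at the very end of the fingers, on their centre line; the grasp point (between the pads) lies 19 mm behind it; z points along the fingers, y is the line along which they close (so a half turn about z gives the same grasp; the last joint's range is limited). The gripper opens to 85 mm and grips with 20 to 120 N. Pads are 22 mm wide; open, the fingers measure 114 mm over their backs; the gripper's body (76 mm by 85 mm) begins 54 mm behind the grasp point. The pads swing forward as they close: fully open they stand 13 mm farther back than shut.
Start: joints at [-1.365, 0.527, 1.433, -0, 1.181, -0.178], TCP at [0.234, -0.579, 0.231] pointing down, gripper open.
Joint ranges: [-3.08, 3.08], [-0.75, 2.2], [0.22, 2.44], [-1.43, 4.57], [0, 2.65], [-2.85, 2.85]. Speed limits (rad/s): [2.79, 2.79, 3.14, 3.14, 3.14, 3.14].

### API

Orientations are given as a unit quaternion [x, y, z, w].
In Python, from station import manip, vision gives the robot as it stands.
- The arm moves only by the tool drive_tool, never from a script. Its argument "deltas" is a list that holds one entry, the list of rows, each a list of 4 numbers: the shift along the tool's x, y, z in mm, then the turn about the tool's z in rad. A call has 1 to 5 rows; each row is the pose to reach, as a shift and turn from the pose commanded when the call began, along the tool's axes at that moment; what a row does not reach only later rows make up. A row lasts 1/12 s, in which the tool goes at most 41.7 mm and 7.16 degrees, less where a joint would pass 70% of its speed; a pose out of reach is approached as far as the arm can. A call with a gripper value outside its range is refused whole. "jaw" is the finger opening in mm, from 0 to 85.4, set as the call begins (left out, the last holds). The fingers move at their own pace and stop on an object; "force" is the grip in N (left out, the last holds). Time passes only in rows, so rows that repeat a pose let the fingers close. It gives the time, the measured TCP pose, the force, the opening and the grip force at its end, in the units of the state.
- manip.sense(): the state, without advancing time (a new reading comes with each control period).
- vision.snapshot(name): name is "side" or "top"; returns the picture (384x512x3 uint8, red, green, blue); there is no depth.
- vision.camera_model(name): a dict with "camera_matrix" (3x3 intrinsics, pixels), "rvec" (rotation vector, rad) and "tvec" (3), from world to camera coordinates, as OpenCV has them. Camera axes: x right, y down, z forward; pixel columns grow to the right and rows downward; lengths in m; the calibration is good to about 2 mm. A picture is of the moment at which its call begins. camera_model takes no time and is no camera call.
- manip.sign_off(): hands the job in; it is judged then, once.
The state is a dict: "t": time; "q": joint angles; "qd": joint speeds; "tau": joint torques, N m; "tcp_pos": TCP position; "tool_rot": TCP orientation; "force": force on the tool from outside, world axes, zero at the start; "ft_torque": the same for the moment, N m; "finger_gap": opening from 0.0 (shut) to 1.0 (fully open); "gripper_force": force on a finger pad.
Only numpy, scipy, OpenCV 4.12 (cv2) and the standard library are available. Lean on these libraries where they do the work, as an engineer would, in place of code of your own. Each camera call takes 0.05 s, during which the arm holds its last target. There are 200 camera calls.

### The job

Three look-alike closed tins stand on the painter's table: one holds a full block of solid ink, one a part-used block and one is as good as empty; only their weight tells. Find out by lifting, then stand the full tin fully down in the pocket of the ink stand and swing the hold-down bail fully upright over it, stand the empty tin upright in the wooden tray, and leave the part-used one standing on the table itself. Never tip a tin over, and leave the other things on the table where they are.

Things in the scene. Friction and masses are not known exactly. Their poses are not given: they have to be found in the camera images.
- tin_1: one of three look-alike closed square metal tins, 56 x 56 mm, 105 mm tall, with a round knob (30 mm across, 12 mm high) on the middle of the lid. Origin: centre of its underside; z up, x and y square to its sides. In all the full one weighs about 0.52 kg, the part-used one 0.30 kg, the empty one 0.12 kg (within 0.05 kg); which is which changes every time
- tin_2: one of three look-alike closed square metal tins, 56 x 56 mm, 105 mm tall, with a round knob (30 mm across, 12 mm high) on the middle of the lid. Origin: centre of its underside; z up, x and y square to its sides. In all the full one weighs about 0.52 kg, the part-used one 0.30 kg, the empty one 0.12 kg (within 0.05 kg); which is which changes every time
- tin_3: one of three look-alike closed square metal tins, 56 x 56 mm, 105 mm tall, with a round knob (30 mm across, 12 mm high) on the middle of the lid. Origin: centre of its underside; z up, x and y square to its sides. In all the full one weighs about 0.52 kg, the part-used one 0.30 kg, the empty one 0.12 kg (within 0.05 kg); which is which changes every time
- stand: ink stand fixed to the table: grey base plate 130 x 130 x 8 mm carrying an open-topped square pocket, 62 x 62 mm inside, walls 5 mm thick, top of the walls 50 mm above the table. Origin: centre of its underside; x, y square to the pocket. The bail's side arms run outside the pocket, 50 mm either side in y
- seat (a point): middle of the pocket's floor, 8 mm above the table; axes as the stand
- bail_hinge (a point): middle of the bail's hinge line, 40 mm above the table over the pocket's centre; the hinge line runs along the stand's y; axes as the stand
- bail_bar (a point): middle of the bail's crossbar, a round steel bar 10 mm thick and 100 mm long along the stand's y, 105 mm from the hinge line
- bail (a joint): swing of the U-shaped hold-down bail, rad: 0 = laid back on the stand's +x side (arms rise 0.32 rad above level), 1.25 = closed, standing upright so that the crossbar is over the lid of a seated tin (15 mm clear of the knob), at its end stop. Stiff hinge: it stays where it is left
- tray: open wooden tray fixed to the table, 130 mm (x) by 150 mm (y) outside, 35 mm high, walls and floor 6 mm thick. Origin: centre of its underside
- dish: bystander: white porcelain dish, 90 mm across, 22 mm high; origin at the centre of its underside
- small_jar: bystander: small closed jar, 48 mm across, 50 mm high; origin at the centre of its underside
- paperweight: bystander: dark steel paperweight bar, 160 x 22 x 18 mm; origin at the centre of its underside
- ink_bottle: bystander: tall dark ink jar with a lid, 74 mm across, 165 mm high; origin at the centre of its underside
- green_bottle: bystander: green glass bottle, 64 mm across, 190 mm high; origin at the centre of its underside
- brush: bystander: wooden brush, 190 mm long, lying flat; origin at the centre of its underside (of its lying length, about)
- mug: bystander: mug, 72 mm across, 80 mm high; origin at the centre of its underside

How it is judged:
By the outcome, as a careful person would: the job done as asked, in the order asked, and still so for the second after the job is handed in, with the robot touching nothing.
It also fails if it takes over 72 s, if anything falls off the work surface, if the arm or the gripper's body presses on something with over 40 N, if the wrist force passes 120 N, or if a joint passes its speed limit or range.

## Working session

There is one attempt and no reset: what is moved stays moved. The work goes in short steps, Python scripts to look and compute and a tool call to move; the robot and the scene stay as the last step left them, time stands still between calls to the robot, and variables do not carry over. Pictures are saved under pics/ and viewed, at most 10 in all, crops included, and the job is handed in when it is done.

Besides the shell and the picture viewer there is one more tool, called as name(argument=value, ...) on one line, values as JSON. drive_tool: Moves the arm, as the interface text tells. Its arguments: {"type":"object","properties":{"deltas":{"type":"array"},"jaw":{"type":"number"},"force":{"type":"number"}},"required":["deltas"]}

```bash
mkdir -p pics; ls; python3 - <<'E'
from station import manip, vision
import cv2
for n in ("top","side"):
    im=vision.snapshot(n); cv2.imwrite(f"pics/{n}0.png",cv2.resize(im[:,:,::-1],(800,600),interpolation=cv2.INTER_CUBIC))
    m=vision.camera_model(n); print(n,{k:[list(map(lambda x:float('%.4f'%x),__import__('numpy').ravel(v)))] for k,v in m.items() if k in("camera_matrix","rvec","tvec")})
print(manip.sense())
E
```

```text
pics
top {'camera_matrix': [[355.1792, 0.0, 253.3123, 0.0, 355.1792, 194.6937, 0.0, 0.0, 1.0]], 'rvec': [[2.1544, -2.1115, 0.1794]], 'tvec': [[-0.0443, 0.5884, 1.1394]]}
side {'camera_matrix': [[394.1942, 0.0, 257.2146, 0.0, 394.1942, 195.6658, 0.0, 0.0, 1.0]], 'rvec': [[0.98, -2.4985, 0.987]], 'tvec': [[0.425, 0.328, 0.919]]}
{'t': 0.1, 'q': array([-1.36549886e+00,  5.28388270e-01,  1.43375727e+00,  2.71643692e-05,
        1.18141364e+00, -1.78509697e-01]), 'qd': array([-0.00171099, -0.00097941, -0.00303157,  0.00034311,  0.00227996,
        0.00052965]), 'tau': array([ 1.38719038e-04, -4.43303168e+01, -1.78586036e+01, -2.65426906e-04,
        3.89016655e-03,  2.06765003e-05]), 'tcp_pos': array([ 0.23393017, -0.57888356,  0.2304276 ]), 'tool_rot': array([ 9.81643459e-01,  1.90722711e-01, -6.10036447e-07, -9.83342127e-04]), 'force': array([-0.15317319,  0.8218013 ,  0.1065882 ]), 'ft_torque': array([-0.00356105, -0.02768415,  0.04993048]), 'gripper_force': 0.0, 'finger_gap': 1.0033733366011233}
```

View pics/top0.png

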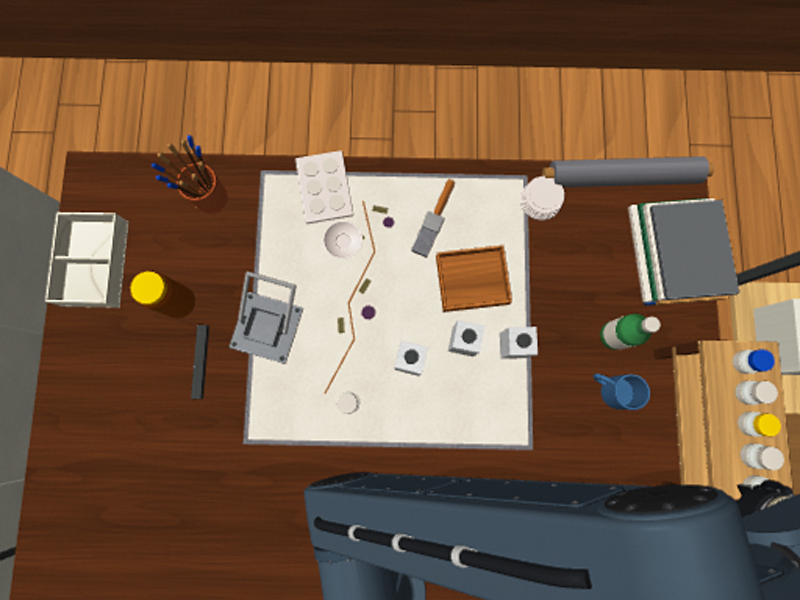

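View pics/side0.png

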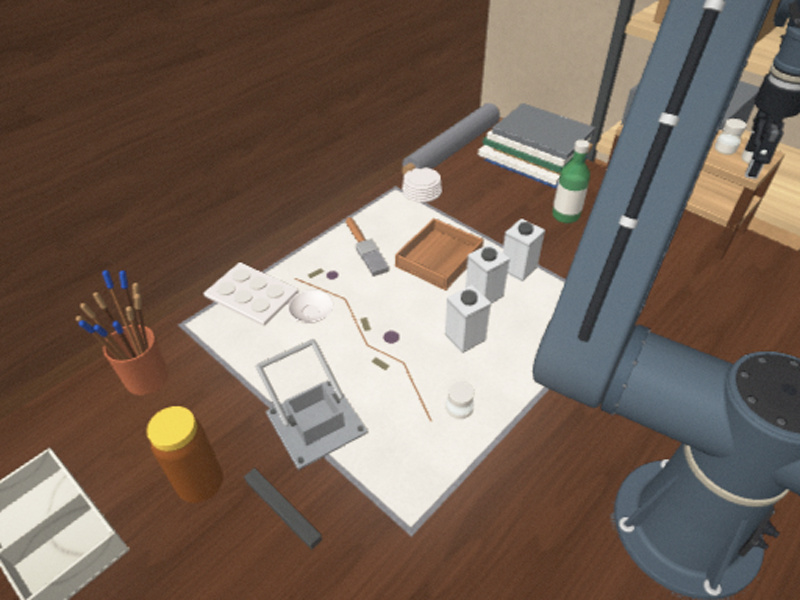

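The top view (800 px) shows tins at about (410,357), (467,338) and (519,341). The stand is at (267,325) with its bail laid back towards image-up, and the tray is at (474,278). Next I take close crops for precise corners.

```bash
cat > h.py <<'E'
import numpy as np, cv2
from scipy.optimize import least_squares
from station import manip, vision
def cam(n):
    m=vision.camera_model(n); return [np.array(m[k],float) for k in("camera_matrix","rvec","tvec")]
def proj(n,P):
    K,r,t=cam(n); return cv2.projectPoints(np.array(P,float).reshape(-1,1,3),r,t,K,None)[0].reshape(-1,2)
def ray(n,uv,z):
    K,r,t=cam(n); R=cv2.Rodrigues(r)[0]; t=t.ravel()
    d=R.T@np.linalg.inv(K)@np.array([uv[0],uv[1],1.]); c=-R.T@t
    return c+d*(z-c[2])/d[2]
def crop(n,x0,y0,w,h,s,out,wires=()):
    im=vision.snapshot(n)[:,:,::-1][y0:y0+h,x0:x0+w]
    im=cv2.resize(np.ascontiguousarray(im),None,fx=s,fy=s,interpolation=cv2.INTER_CUBIC)
    for P in wires:
        p=((proj(n,P)+.5-[x0,y0])*s).astype(int); cv2.polylines(im,[p.reshape(-1,1,2)],False,(0,0,255),1)
    for g in range((-x0)%10,w,10): cv2.putText(im,str(x0+g),(g*s,8),0,.32,(255,0,255),1); cv2.line(im,(g*s,8),(g*s,14),(255,0,255),1)
    for g in range((-y0)%10,h,10): cv2.putText(im,str(y0+g),(0,g*s+4),0,.32,(255,0,255),1)
    cv2.imwrite("pics/"+out,im)
E
python3 - <<'E'
from h import *
crop("top",245,150,110,95,7,"t1.png")
crop("top",140,165,65,75,8,"t2.png")
for n,uv in (("1",(411,356)),("2",(469,337)),("3",(524,341))): print(n,ray("top",np.array(uv)/1.5625,.117).round(4))
E
```

```text
1 [ 0.4739 -0.0649  0.117 ]
2 [ 0.5142 -0.1803  0.117 ]
3 [ 0.5083 -0.2902  0.117 ]
```

View pics/t1.png

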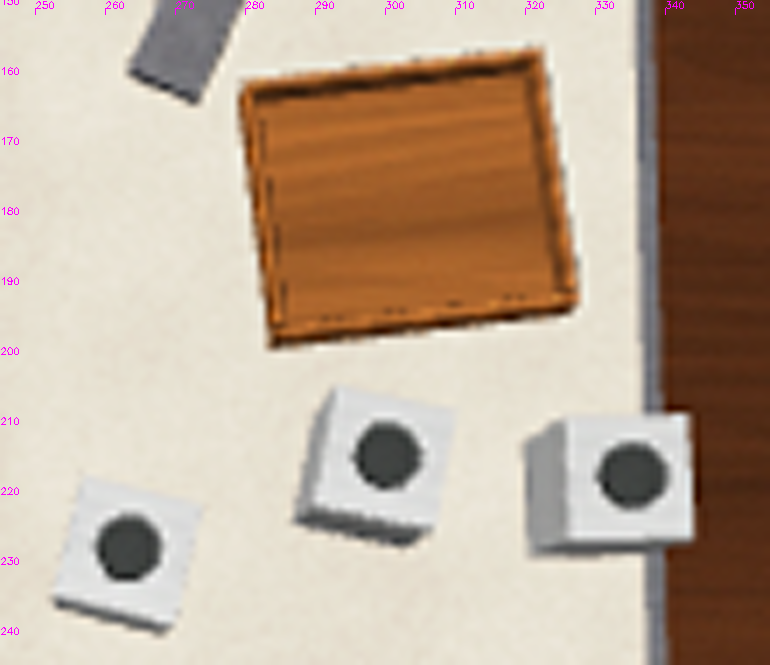

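View pics/t2.png

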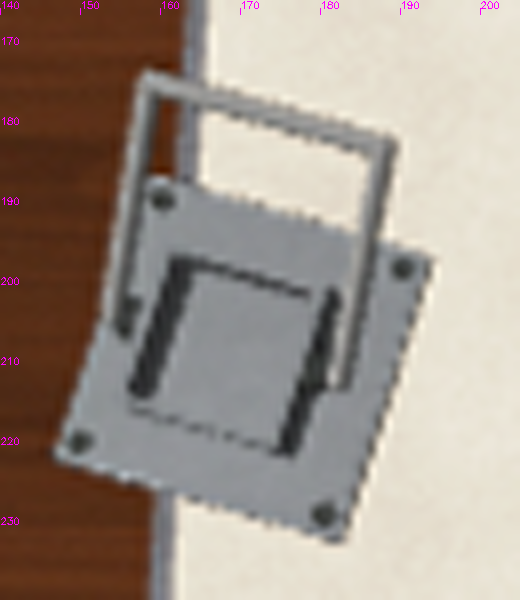

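The crops show lid corners and knobs of tins A, B and C (knobs near raw 263/228, 300/215 and 335/218). They also show the tray rim and the stand plate, with the bail lying toward image-up, which is the stand's +x. I'll fit poses from these.

```bash
cat > fit.py <<'E'
from h import *
def fit(px,x0,y0,s,w,d,z,g):
    uv=(np.array(px,float)+.5)/s-.5+[x0,y0]
    # order: image TL,TR,BR,BL = (+x,+y),(+x,-y),(-x,-y),(-x,+y)
    C=np.array([[1,1],[1,-1],[-1,-1],[-1,1]])*[w/2,d/2]
    def pts(p):
        c,s_=np.cos(p[2]),np.sin(p[2]); return np.c_[C@np.array([[c,s_],[-s_,c]])+p[:2],np.full(4,z)]
    r=least_squares(lambda p:(proj("top",pts(p))-uv).ravel(),g); return r.x,np.sqrt(np.mean(r.fun**2))
A=(245,150,7)
for n,a in dict(A=([(84,478),(202,510),(172,628),(55,598)],*A,.056,.056,.105,(.47,-.06,-.2)),
 B=([(338,388),(455,410),(432,528),(313,506)],*A,.056,.056,.105,(.51,-.18,-.2)),
 C=([(566,418),(690,412),(694,538),(568,546)],*A,.056,.056,.105,(.51,-.29,0)),
 tray=([(240,84),(543,47),(578,303),(274,335)],*A,.13,.15,.035,(.63,-.2,.1)),
 plate=([(150,178),(432,258),(342,543),(55,455)],140,165,8,.13,.13,.008,(.5,.2,-.2)),).items():
    p,e=fit(*a); print(n,p.round(4),"rms px",e.round(2))
for n,uv in dict(A=(128,547),B=(387,455),C=(632,475)).items():
    print("knob",n,ray("top",(np.array(uv)+.5)/7-.5+[245,150],.117).round(4))
def bar(u,v): return ray("top",((u+.5)/8-.5+140,(v+.5)/8-.5+165),.073).round(4)
print("bar ends",bar(148,78),bar(392,143))
E
python3 fit.py
```

```text
A [ 0.4724 -0.0648 -0.2326] rms px 0.23
B [ 0.5178 -0.1798 -0.1834] rms px 0.31
C [ 0.5107 -0.2903  0.0407] rms px 0.36
tray [ 0.657  -0.201   0.1326] rms px 0.33
plate [ 0.5399  0.2528 -0.2627] rms px 0.37
knob A [ 0.4743 -0.0644  0.117 ]
knob B [ 0.5176 -0.1794  0.117 ]
knob C [ 0.5109 -0.2887  0.117 ]
bar ends [0.6473 0.2844 0.073 ] [0.6219 0.1819 0.073 ]
```

```bash
cat > wires.py <<'E'
from h import *
def box(p,w,d,z0,z1):
    c,s=np.cos(p[2]),np.sin(p[2]); R=np.array([[c,s],[-s,c]])
    q=(np.array([[1,1],[1,-1],[-1,-1],[-1,1],[1,1]])*[w/2,d/2])@R+np.array(p[:2])
    return [np.c_[q,np.full(5,z)] for z in (z0,z1)]
def tin(p,z=0): 
    a=np.linspace(0,6.3,30); return box(p,.056,.056,z,z+.105)+[np.c_[p[0]+.015*np.cos(a),p[1]+.015*np.sin(a),np.full(30,z+.117)]]
def stand(p,th=0):
    c,s=np.cos(p[2]),np.sin(p[2]); X=np.array([c,s,0]);Y=np.array([-s,c,0]);o=np.array([*p[:2],.04]);a=th+.32
    t=o+.105*(np.cos(a)*X+np.sin(a)*np.array([0,0,1]))
    return box(p,.13,.13,0,.008)+box(p,.072,.072,.05,.05)[:1]+box(p,.062,.062,.05,.05)[:1]+[[o+.05*Y,t+.05*Y,t-.05*Y,o-.05*Y]]
A=(.473,-.0648,-.2326);B=(.5178,-.1796,-.1834);C=(.5107,-.2898,.0407);T=(.657,-.201,.1326);S=(.5399,.2528,-.25)
E
python3 - <<'E'
from wires import *
W=tin(A)+tin(B)+tin(C)+box(T,.13,.15,0,.035)
crop("side",245,135,110,95,7,"s1.png",W)
a=None
crop("side",155,205,95,100,6,"s2.png",stand(S))
crop("top",140,165,65,75,6,"s3.png",stand(S))
a,b=cv2.imread("pics/s2.png"),cv2.imread("pics/s3.png"); a=cv2.resize(a,None,fx=.7,fy=.7)
o=np.zeros((450,800,3),np.uint8); o[:420,:399]=a; o[:450,405:795]=b; cv2.imwrite("pics/s23.png",o)
E
```

```text
(no output)
```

View pics/s1.png

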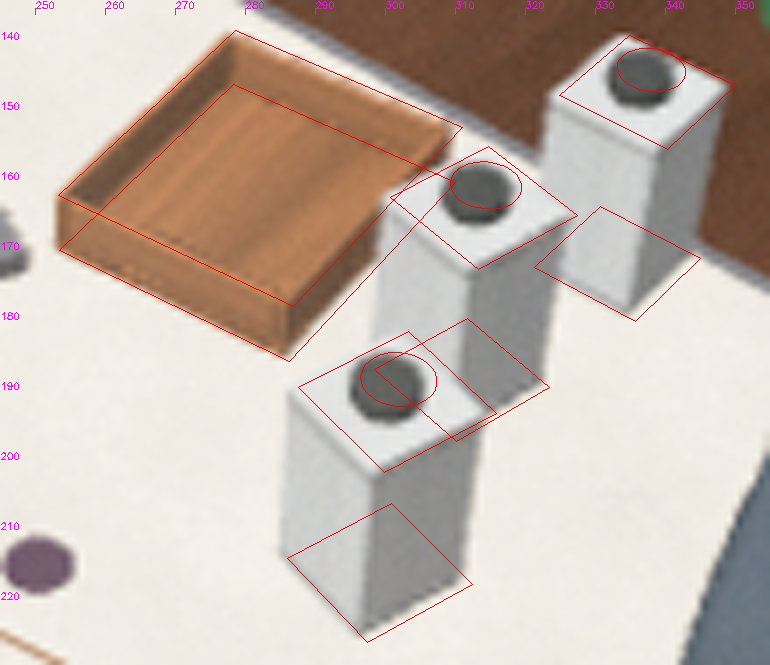

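View pics/s23.png

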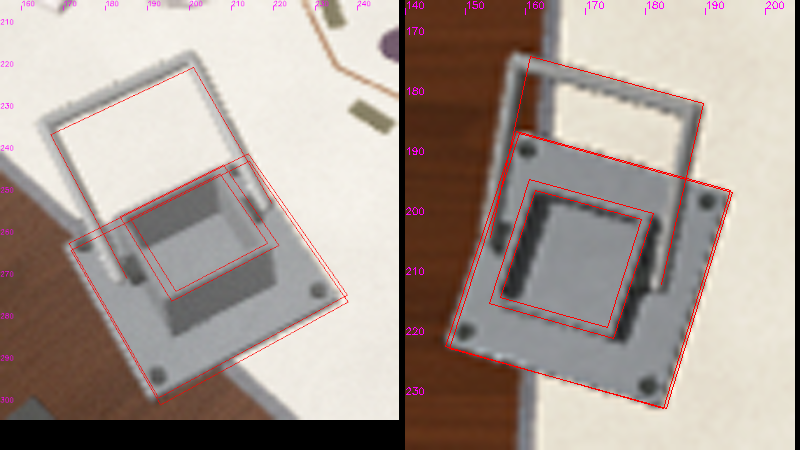

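The side overlay sits about 1–1.6 px (roughly 3 mm) to the right of the tins and plate. The bail bar looks higher than at angle 0. I'll fit jointly over both cameras with a bias for each.

```bash
cat > joint.py <<'E'
from wires import *
def un(p,s,x0,y0): return (np.array(p,float)+.5)/s-.5+[x0,y0]
sq=np.array([[1,1],[1,-1],[-1,-1],[-1,1]])
def corners(p,w,d,z,i=range(4)):
    c,s=np.cos(p[2]),np.sin(p[2]); return np.c_[(sq[list(i)]*[w/2,d/2])@np.array([[c,s],[-s,c]])+p[:2],np.full(len(i),z)]
t=lambda *p:un(p,7,245,150); t2=lambda *p:un(p,8,140,165); s=lambda *p:un(p,7,245,135); s2=lambda *p:un(p,4.2,155,205)
tins=[([t(84,478),t(202,510),t(172,628),t(55,598)],t(128,547),s(387,377)),
      ([t(338,388),t(455,410),t(432,528),t(313,506)],t(387,455),s(477,186)),
      ([t(566,418),t(690,412),t(694,538),t(568,546)],t(632,475),s(640,71))]
def res(v):
    bt,bs=np.r_[v[0:2],0]/1000,np.r_[v[2:4],0]/1000; r=[v[:4]/2*.7]
    f=lambda n,P,uv:r.append(((proj(n,np.array(P)+(bt if n=="top" else bs))-uv)/.5).ravel())
    for i,(c,k,ks) in enumerate(tins):
        p=v[4+3*i:7+3*i]; f("top",corners(p,.056,.056,.105),c); K=[[p[0],p[1],.117]]; f("top",K,[k]); f("side",K,[ks])
    f("top",corners(v[13:16],.13,.15,.035),[t(240,84),t(543,47),t(578,303),t(274,335)])
    f("side",corners(v[13:16],.13,.15,.035),[s(235,34),s(452,128),s(287,306),s(58,200)])
    S=v[16:19]
    f("top",corners(S,.13,.13,.008),[t2(150,178),t2(432,258),t2(342,543),t2(55,455)])
    f("side",corners(S,.13,.13,.008,[2,3]),[s2(345,294),s2(154,398)])
    b=np.array(stand(S,v[19])[-1][1:3]); f("top",[b.mean(0)],[t2(270,110)]); f("side",[b.mean(0)],[s2(119,92)])
    return np.concatenate(r)
v0=np.r_[0,0,0,0,A,B,C,T,S,.05]; R=least_squares(res,v0); v=R.x
print("bias mm",v[:4].round(2),"cost",R.cost.round(1),"angle",v[19].round(3))
for n,i in zip(("A","B","C","tray","stand"),range(4,19,3)): print(n,v[i:i+3].round(4))
print("bar",np.mean(stand(v[16:19],v[19])[-1][1:3],0).round(4)); print((R.fun[-20:]*.5).round(2))
E
python3 joint.py; python3 -c "
from scipy.spatial.transform import Rotation as R
print(R.from_quat([.98164,.19072,0,-.00098]).as_matrix().round(3))"
```

```text
[[ 0.927  0.374 -0.   ]
 [ 0.374 -0.927  0.002]
 [ 0.    -0.002 -1.   ]]Traceback (most recent call last):
  File "joint.py", line 22, in <module>
    v0=np.r_[0,0,0,0,A,B,C,T,S,.05]; R=least_squares(res,v0); v=R.x
                                       ~~~~~~~~~~~~~^^^^^^^^
    return func(*args, **kwargs)
    result = trf(vector_fun.fun, vector_fun.jac, x0, f0, J0, lb, ub, ftol, xtol,
                 gtol, max_nfev, x_scale, loss_function, tr_solver,
                 tr_options.copy(), verbose, callback=callback_wrapped)
    return trf_no_bounds(
        fun, jac, x0, f0, J0, ftol, xtol, gtol, max_nfev, x_scale,
        loss_function, tr_solver, tr_options, verbose, callback=callback)
    J = jac(x)
    self._update_jac()
    ~~~~~~~~~~~~~~~~^^
    self.J = self.jac_wrapped(xp_copy(self.x), f0=self.f)
             ~~~~~~~~~~~~~~~~^^^^^^^^^^^^^^^^^^^^^^^^^^^^
    J, dct = approx_derivative(
             ~~~~~~~~~~~~~~~~~^
        self.fun,
        ^^^^^^^^^
    ...<2 lines>...
        **self.finite_diff_options,
        ^^^^^^^^^^^^^^^^^^^^^^^^^^^
    )
    ^
    J, _nfev = _dense_
[... 699 characters left out ...]
(S,.13,.13,.008),[t2(150,178),t2(432,258),t2(342,543),t2(55,455)])
    ~^^^^^^^^^^^^^^^^^^^^^^^^^^^^^^^^^^^^^^^^^^^^^^^^^^^^^^^^^^^^^^^^^^^^^^^^^^^^^^^^
  File "joint.py", line 12, in <lambda>
    f=lambda n,P,uv:r.append(((proj(n,np.array(P)+(bt if n=="top" else bs))-uv)/.5).ravel())
                               ~~~~^^^^^^^^^^^^^^^^^^^^^^^^^^^^^^^^^^^^^^^^
  File "h.py", line 7, in proj
    K,r,t=cam(n); return cv2.projectPoints(np.array(P,float).reshape(-1,1,3),r,t,K,None)[0].reshape(-1,2)
          ~~~^^^
  File "h.py", line 5, in cam
    m=vision.camera_model(n); return [np.array(m[k],float) for k in("camera_matrix","rvec","tvec")]
ValueError: time passes only in moves, steps and waits
```

```bash
sed -i 's/^def cam(n):/import functools\n@functools.cache\ndef cam(n):/' h.py; python3 joint.py
```

```text
bias mm [-1.42 -0.91  1.42  0.9 ] cost 6845.8 angle 0.134
A [ 0.4745 -0.0637 -0.2326]
B [ 0.5191 -0.1787 -0.1834]
C [ 0.5122 -0.2888  0.0407]
tray [ 0.6592 -0.2006 -0.4997]
stand [ 0.5408  0.2535 -0.2526]
bar [0.6322 0.2299 0.086 ]
[ 2.406e+01 -1.355e+01  1.311e+01  1.197e+01 -1.600e-01 -3.300e-01
  2.900e-01 -4.100e-01  2.300e-01  2.500e-01 -1.600e-01  9.800e-01
 -6.500e-01  7.000e-02 -1.600e-01 -2.500e-01  2.900e-01  3.800e-01
  5.000e-02 -2.000e-02]
```

```bash
cat > to.py <<'E'
# usage: to.py x,y,z,yaw[,mm per row] ... (m, rad) -> calls as tool-frame shifts, each from the pose before it
import sys; from h import *
from scipy.spatial.transform import Rotation
s=manip.sense(); M=Rotation.from_quat(s["tool_rot"]).as_matrix(); yaw=np.arctan2(M[1,0],M[0,0]); p=s["tcp_pos"]*1000
print("t%.2f"%s["t"],"tcp",p.round(1),"yaw %.3f tilt %.4f gap %.3f grip %.1f F"%(yaw,np.hypot(M[0,2],M[1,2]),s["finger_gap"],s["gripper_force"]),s["force"].round(2),"q",s["q"].round(2))
for a in sys.argv[1:]:
    w=[float(x) for x in a.split(",")]; T=np.array(w[:3])*1000; sp=w[4] if len(w)>4 else 38
    n=max(1,int(np.ceil(max(np.linalg.norm(T-p)/sp,abs(w[3]-yaw)/.11))))
    print("->",w[:4],"rows",n); path=[(p+(T-p)*i/n,yaw+(w[3]-yaw)*i/n) for i in range(n+1)]
    for i in range(0,n,5):
        p0,y0=path[i]; c,s_=np.cos(y0),np.sin(y0); rows=[]
        for q,y in path[i+1:i+6]:
            d=q-p0; rows.append([round(c*d[0]+s_*d[1],1),round(s_*d[0]-c*d[1],1),round(-d[2],1),round(y0-y,3)])
        print("  ",rows)
    p,yaw=T,w[3]
E
python3 to.py .512,-.289,.2,.041 .512,-.289,.066,.041
```

```text
t0.35 tcp [ 234.  -579.3  231.1] yaw 0.384 tilt 0.0005 gap 1.001 grip 0.0 F [0.36 1.11 0.54] q [-1.37  0.53  1.43 -0.    1.18 -0.18]
-> [0.512, -0.289, 0.2, 0.041] rows 11
   [[np.float64(33.3), np.float64(-15.0), np.float64(2.8), np.float64(0.031)], [np.float64(66.6), np.float64(-30.0), np.float64(5.7), np.float64(0.062)], [np.float64(99.9), np.float64(-45.0), np.float64(8.5), np.float64(0.093)], [np.float64(133.3), np.float64(-60.1), np.float64(11.3), np.float64(0.125)], [np.float64(166.6), np.float64(-75.1), np.float64(14.1), np.float64(0.156)]]
   [[np.float64(30.6), np.float64(-20.0), np.float64(2.8), np.float64(0.031)], [np.float64(61.2), np.float64(-40.0), np.float64(5.7), np.float64(0.062)], [np.float64(91.7), np.float64(-60.0), np.float64(8.5), np.float64(0.093)], [np.float64(122.3), np.float64(-80.0), np.float64(11.3), np.float64(0.125)], [np.float64(152.9), np.float64(-100.0), np.float64(14.1), np.float64(0.156)]]
   [[np.float64(27.1), np.float64(-24.5), np.float64(2.8), np.float64(0.031)]]
-> [0.512, -0.289, 0.066, 0.041] rows 4
   [[np.float64(0.0), np.float64(0.0), np.float64(33.5), 0.0], [np.float64(0.0), np.float64(0.0), np.float64(67.0), 0.0], [np.float64(0.0), np.float64(0.0), np.float64(100.5), 0.0], [np.float64(0.0), np.float64(0.0), np.float64(134.0), 0.0]]
```

drive_tool(deltas=[[[33, -15, 3, 0.031], [67, -30, 6, 0.062], [100, -45, 9, 0.093], [133, -60, 11, 0.125], [167, -75, 14, 0.156]]])

```text
t: 0.77
tcp_pos: [0.3616, -0.4464, 0.2174]
tool_rot: [0.994, 0.112, 0.0, 0.0]
force: [0.5, -0.4, -0.0]
finger_gap: 1.0
gripper_force: 0.0
```

drive_tool(deltas=[[[31, -20, 3, 0.031], [61, -40, 6, 0.062], [92, -60, 9, 0.093], [122, -80, 11, 0.125], [153, -100, 14, 0.156]]])

```text
t: 1.18
tcp_pos: [0.4883, -0.3141, 0.2034]
tool_rot: [0.999, 0.035, 0.0, 0.0]
force: [1.3, -1.1, 0.5]
finger_gap: 1.001
gripper_force: 0.0
```

drive_tool(deltas=[[[27, -24.5, 3, 0.031], [27, -24.5, 3, 0.031]]])

```text
t: 1.35
tcp_pos: [0.516, -0.2838, 0.1999]
tool_rot: [1.0, 0.023, 0.001, -0.001]
force: [-0.2, -0.4, -0.0]
finger_gap: 1.0
gripper_force: 0.0
```

```bash
sed -i 's/round(c\*/float(c*/;s/,1),round(s_\*d\[0\]-c\*d\[1\],1),round(-d\[2\],1),round(y0-y,3)\]/),s_*d[0]-c*d[1],-d[2],(y0-y)*1000]/;s/print("  ",rows)/print("  ",str(np.array(rows).round().astype(int).tolist()),"(turn mrad)")/' to.py; python3 to.py .512,-.289,.066,.041; python3 - <<'E'
from wires import *
crop("top",245,150,110,95,7,"t4.png",tin((.5122,-.2888,.0407)))
E
```

```text
t1.35 tcp [ 516.  -283.8  199.9] yaw 0.046 tilt 0.0030 gap 1.000 grip 0.0 F [-0.17 -0.42 -0.04] q [-0.69  0.52  1.56  0.    1.07  0.83]
-> [0.512, -0.289, 0.066, 0.041] rows 4
   [[-1, 1, 33, 1], [-2, 3, 67, 2], [-3, 4, 100, 4], [-4, 5, 134, 5]] (turn mrad)
```

View pics/t4.png

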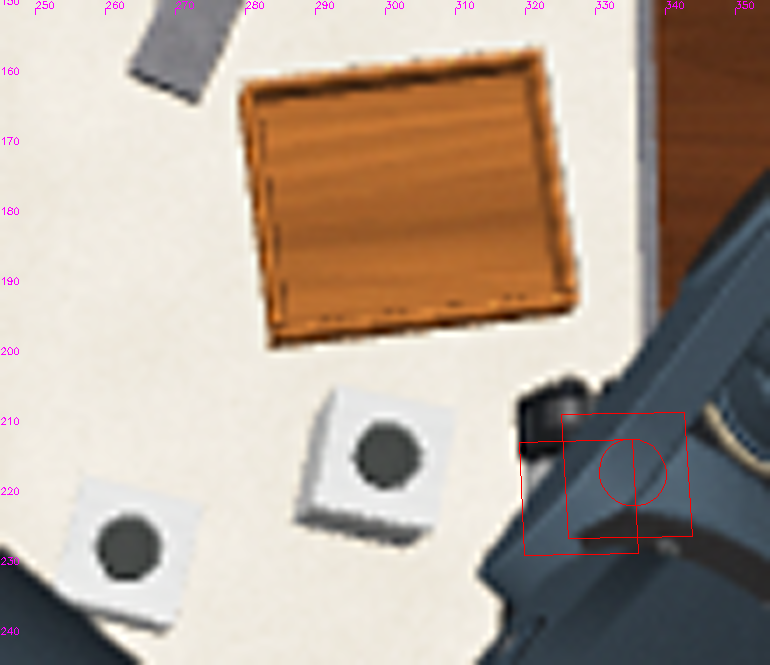

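The arm hides tin C from the top camera, so this picture adds nothing. The commanded pose is right over the tin and the 4 mm is a stopping transient, so I go straight down, grip and lift.

drive_tool(deltas=[[[0, 0, 34, 0], [0, 0, 68, 0], [0, 0, 102, 0], [0, 0, 134, 0], [0, 0, 134, 0]]])

```text
t: 1.82
tcp_pos: [0.5081, -0.2872, 0.0606]
tool_rot: [1.0, 0.02, -0.005, -0.004]
force: [-1.4, 0.9, -0.1]
finger_gap: 0.996
gripper_force: 0.0
```

drive_tool(deltas=[[[0, 0, 0, 0], [0, 0, 0, 0], [0, 0, 0, 0], [0, 0, 0, 0], [0, 0, 0, 0]]], jaw=50, force=40)

```text
t: 2.23
tcp_pos: [0.5136, -0.2902, 0.0686]
tool_rot: [1.0, 0.02, 0.002, 0.002]
force: [-0.6, 0.9, 4.7]
finger_gap: 0.651
gripper_force: 45.0
```

drive_tool(deltas=[[[0, 0, -5, 0], [0, 0, -15, 0], [0, 0, -25, 0], [0, 0, -30, 0], [0, 0, -30, 0]]])

```text
t: 2.65
tcp_pos: [0.5133, -0.2897, 0.098]
tool_rot: [1.0, 0.02, 0.001, 0.001]
force: [1.1, 0.0, -5.2]
finger_gap: 0.648
gripper_force: 44.1
```

drive_tool(deltas=[[[0, 0, 0, 0], [0, 0, 0, 0], [0, 0, 0, 0]]])

```text
t: 2.9
tcp_pos: [0.5121, -0.2888, 0.0958]
tool_rot: [1.0, 0.02, -0.0, -0.0]
force: [0.3, -0.2, -5.4]
finger_gap: 0.649
gripper_force: 44.1
```

drive_tool(deltas=[[[0, 0, 0, 0]]])

```text
t: 2.98
tcp_pos: [0.5121, -0.2888, 0.0958]
tool_rot: [1.0, 0.02, -0.0, -0.0]
force: [-0.7, -0.3, -5.2]
finger_gap: 0.65
gripper_force: 44.1
```

drive_tool(deltas=[[[0, 0, 0, 0]]])

```text
t: 3.07
tcp_pos: [0.5122, -0.2889, 0.0958]
tool_rot: [1.0, 0.02, -0.0, -0.0]
force: [-0.7, 0.1, -4.7]
finger_gap: 0.652
gripper_force: 44.1
```

```bash
python3 to.py
```

```text
t3.07 tcp [ 512.2 -288.9   95.8] yaw 0.041 tilt 0.0010 gap 0.652 grip 44.1 F [-0.75  0.15 -4.75] q [-0.7   0.66  1.64  0.    0.84  0.83]
```

Tin C reads about −5.1 N, so it's the full one (0.52 kg). I carry it to the stand.

```bash
python3 to.py .512,-.289,.22,.041,30 .541,.2535,.22,-.2526,30 .541,.2535,.13,-.2526,25
```

```text
t3.07 tcp [ 512.2 -288.9   95.8] yaw 0.041 tilt 0.0010 gap 0.652 grip 44.1 F [-0.75  0.15 -4.75] q [-0.7   0.66  1.64  0.    0.84  0.83]
-> [0.512, -0.289, 0.22, 0.041] rows 5
   [[0, 0, -25, 0], [0, 0, -50, 0], [0, 0, -74, 0], [0, 0, -99, 0], [0, 0, -124, 0]] (turn mrad)
-> [0.541, 0.2535, 0.22, -0.2526] rows 19
   [[3, -28, 0, 15], [5, -57, 0, 31], [8, -85, 0, 46], [11, -114, 0, 62], [13, -142, 0, 77]] (turn mrad)
   [[0, -29, 0, 15], [1, -57, 0, 31], [1, -86, 0, 46], [2, -114, 0, 62], [2, -143, 0, 77]] (turn mrad)
   [[-2, -29, 0, 15], [-3, -57, 0, 31], [-5, -86, 0, 46], [-7, -114, 0, 62], [-9, -143, 0, 77]] (turn mrad)
   [[-4, -28, 0, 15], [-8, -57, 0, 31], [-12, -85, 0, 46], [-16, -113, 0, 62]] (turn mrad)
-> [0.541, 0.2535, 0.13, -0.2526] rows 4
   [[0, 0, 22, 0], [0, 0, 45, 0], [0, 0, 68, 0], [0, 0, 90, 0]] (turn mrad)
```

drive_tool(deltas=[[[0, 0, -20, 0], [0, 0, -50, 0], [0, 0, -80, 0], [0, 0, -105, 0], [0, 0, -124, 0]]], force=60)

```text
t: 3.48
tcp_pos: [0.5129, -0.2894, 0.2225]
tool_rot: [1.0, 0.02, 0.001, 0.001]
force: [0.5, -0.1, -4.7]
finger_gap: 0.646
gripper_force: 68.6
```

drive_tool(deltas=[[[3, -28, 0, 0.015], [5, -57, 0, 0.031], [8, -85, 0, 0.046], [11, -114, 0, 0.062], [13, -142, 0, 0.077]]])

```text
t: 3.9
tcp_pos: [0.5192, -0.1452, 0.2201]
tool_rot: [1.0, -0.019, -0.0, -0.0]
force: [-0.4, 0.3, -4.1]
finger_gap: 0.644
gripper_force: 69.2
```

drive_tool(deltas=[[[0, -29, 0, 0.015], [1, -57, 0, 0.031], [1, -86, 0, 0.046], [2, -114, 0, 0.062], [2, -143, 0, 0.077]]])

```text
t: 4.32
tcp_pos: [0.5266, -0.0025, 0.2201]
tool_rot: [0.998, -0.057, -0.0, 0.0]
force: [0.8, -0.2, -5.1]
finger_gap: 0.643
gripper_force: 69.2
```

drive_tool(deltas=[[[-2, -29, 0, 0.015], [-3, -57, 0, 0.031], [-5, -86, 0, 0.046], [-7, -114, 0, 0.062], [-9, -143, 0, 0.077]]])

```text
t: 4.73
tcp_pos: [0.5335, 0.1406, 0.2201]
tool_rot: [0.995, -0.095, -0.0, 0.0]
force: [0.1, 0.7, -4.9]
finger_gap: 0.647
gripper_force: 69.2
```

drive_tool(deltas=[[[-5, -33, 0, 0.018], [-9, -65, 0, 0.035], [-13, -90, 0, 0.049], [-15, -106, 0, 0.057], [-16, -113, 0, 0.062]]])

```text
t: 5.15
tcp_pos: [0.5391, 0.2559, 0.2199]
tool_rot: [0.992, -0.125, -0.0, -0.0]
force: [-0.3, -0.7, -5.2]
finger_gap: 0.644
gripper_force: 69.4
```

drive_tool(deltas=[[[0, 0, 20, 0], [0, 0, 45, 0], [0, 0, 68, 0], [0, 0, 84, 0], [0, 0, 90, 0]]])

```text
t: 5.57
tcp_pos: [0.5375, 0.2518, 0.1272]
tool_rot: [0.992, -0.126, -0.003, 0.001]
force: [-0.2, -0.5, -5.3]
finger_gap: 0.652
gripper_force: 69.2
```

drive_tool(deltas=[[[0, 0, 0, 0], [0, 0, 0, 0], [0, 0, 0, 0]]])

```text
t: 5.82
tcp_pos: [0.5409, 0.2532, 0.1316]
tool_rot: [0.992, -0.126, 0.001, -0.0]
force: [0.2, 0.1, -5.1]
finger_gap: 0.648
gripper_force: 69.2
```

```bash
python3 to.py .541,.2535,.074,-.2526,10; python3 - <<'E'
from wires import *
p=(.5408,.2535,-.2526)
a=manip.sense()["tcp_pos"]
crop("side",155,170,95,125,6,"a1.png",stand((p[0]+.0014,p[1]+.0009,p[2]),.134)+tin((a[0]+.0014,a[1]+.0009,p[2]),a[2]-.066))
a=cv2.imread("pics/a1.png"); cv2.imwrite("pics/a1.png",cv2.resize(a,None,fx=.8,fy=.8))
E
```

```text
t5.82 tcp [540.9 253.2 131.6] yaw -0.253 tilt 0.0028 gap 0.648 grip 69.2 F [ 0.18  0.11 -5.09] q [ 0.25  0.62  1.59 -0.    0.93  2.07]
-> [0.541, 0.2535, 0.074, -0.2526] rows 6
   [[0, 0, 10, 0], [0, 0, 19, 0], [0, 0, 29, 0], [0, 0, 38, 0], [0, 0, 48, 0]] (turn mrad)
   [[0, 0, 10, 0]] (turn mrad)
```

View pics/a1.png

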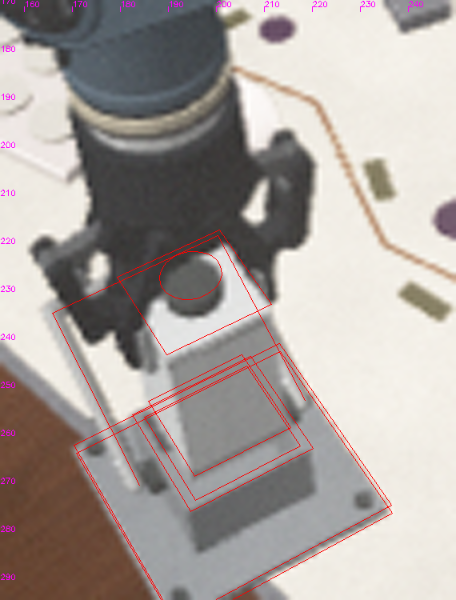

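The side view shows the tin hanging in line with the pocket: the lid corner is at (270,305) in the crop and the wireframe agrees to within about 1 px. I lower it slowly.

drive_tool(deltas=[[[0, 0, 5, 0], [0, 0, 10, 0], [0, 0, 13, 0], [0, 0, 16, 0], [0, 0, 18, 0]]])

```text
t: 6.28
tcp_pos: [0.5395, 0.2532, 0.1118]
tool_rot: [0.992, -0.126, -0.0, 0.0]
force: [0.0, -0.8, -4.9]
finger_gap: 0.645
gripper_force: 69.4
```

drive_tool(deltas=[[[0, 0, 2, 0], [0, 0, 4, 0], [0, 0, 6, 0], [0, 0, 8, 0], [0, 0, 10, 0]]])

```text
t: 6.7
tcp_pos: [0.5397, 0.2533, 0.1021]
tool_rot: [0.992, -0.126, 0.0, -0.0]
force: [-1.0, 0.9, -6.2]
finger_gap: 0.645
gripper_force: 69.4
```

drive_tool(deltas=[[[0, 0, 3, 0], [0, 0, 6, 0], [0, 0, 9, 0], [0, 0, 12, 0], [0, 0, 15, 0]]])

```text
t: 7.12
tcp_pos: [0.5397, 0.2533, 0.087]
tool_rot: [0.992, -0.126, -0.0, 0.0]
force: [0.0, -0.4, -5.3]
finger_gap: 0.648
gripper_force: 69.4
```

drive_tool(deltas=[[[0, 0, 3, 0], [0, 0, 6, 0], [0, 0, 8, 0], [0, 0, 10, 0], [0, 0, 11, 0]]])

```text
t: 7.53
tcp_pos: [0.5397, 0.2533, 0.0768]
tool_rot: [0.992, -0.126, -0.0, 0.0]
force: [-3.0, 0.9, 6.7]
finger_gap: 0.652
gripper_force: 70.4
```

It touches down at TCP z = 76.8 mm, which matches full seating (68.6 + 8), with force +6.7 N. I release it, retreat, and head for the bail bar.

drive_tool(deltas=[[[0, 0, 0, 0], [0, 0, 0, 0], [0, 0, 0, 0]]], jaw=72)

```text
t: 7.78
tcp_pos: [0.5405, 0.2534, 0.077]
tool_rot: [0.992, -0.126, 0.001, -0.0]
force: [-0.7, 0.4, 0.2]
finger_gap: 0.843
gripper_force: 0.0
```

drive_tool(deltas=[[[0, 0, -10, 0], [0, 0, -30, 0], [0, 0, -60, 0], [0, 0, -95, 0], [0, 0, -130, 0]]])

```text
t: 8.2
tcp_pos: [0.5393, 0.2531, 0.2082]
tool_rot: [0.992, -0.126, -0.0, 0.0]
force: [0.6, -0.7, -0.4]
finger_gap: 0.846
gripper_force: 0.0
```

drive_tool(deltas=[[[0, 0, -15, 0], [0, 0, -15, 0]]], jaw=45)

```text
t: 8.37
tcp_pos: [0.5428, 0.2542, 0.2274]
tool_rot: [0.992, -0.126, 0.005, -0.002]
force: [-0.8, 0.9, 0.6]
finger_gap: 0.576
gripper_force: 0.0
```

```bash
python3 to.py .632,.230,.215,1.318 .632,.230,.078,1.318; python3 - <<'E'
from wires import *
p=(.5408,.2535,-.2526); im=[]
for n,x0,y0,w,h,b in (("side",155,180,95,120,.0014),("top",140,150,75,90,-.0014)):
    q=(p[0]+b,p[1]+b*.64,p[2]); crop(n,x0,y0,w,h,5,"z.png",stand(q,.134)+tin(q,.008)); im.append(cv2.imread("pics/z.png"))
o=np.zeros((600,860,3),np.uint8); o[:600,:475]=im[0]; o[:450,480:855]=im[1]; cv2.imwrite("pics/a2.png",cv2.resize(o,(800,558)))
E
```

```text
t8.37 tcp [542.8 254.2 227.4] yaw -0.252 tilt 0.0117 gap 0.576 grip 0.0 F [-0.81  0.94  0.61] q [0.25 0.49 1.51 0.   1.13 2.07]
-> [0.632, 0.23, 0.215, 1.318] rows 15
   [[6, 0, 1, -105], [12, 0, 2, -209], [18, 0, 2, -314], [25, 0, 3, -419], [31, 0, 4, -523]] (turn mrad)
   [[5, 3, 1, -105], [11, 6, 2, -209], [16, 9, 2, -314], [21, 13, 3, -419], [26, 16, 4, -523]] (turn mrad)
   [[3, 5, 1, -105], [6, 11, 2, -209], [9, 16, 2, -314], [12, 21, 3, -419], [15, 27, 4, -523]] (turn mrad)
-> [0.632, 0.23, 0.078, 1.318] rows 4
   [[0, 0, 34, 0], [0, 0, 68, 0], [0, 0, 103, 0], [0, 0, 137, 0]] (turn mrad)
```

View pics/a2.png

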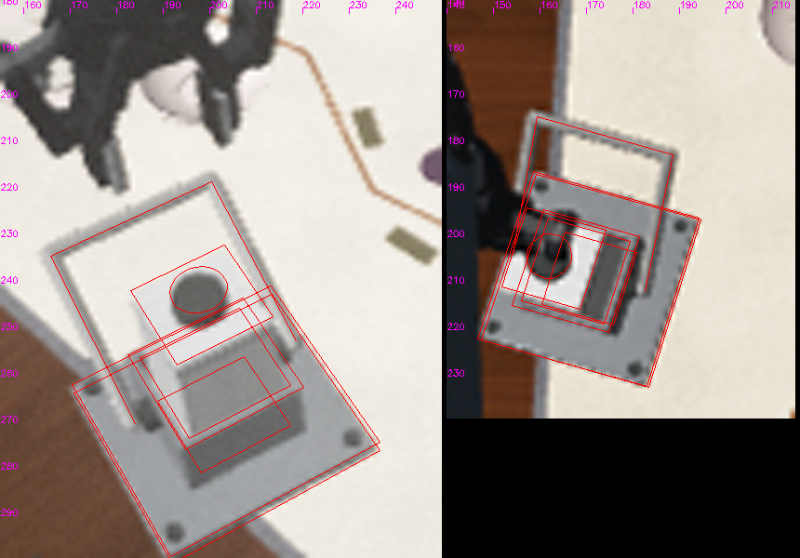

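The tin is seated: its lid and knob, at (200,292), match the seated wireframe. The bail bar runs from (52,250) to (212,180) in the side crop, about 2 mm above the model. I move over the bar.

drive_tool(deltas=[[[6, 0, 0, -0.105], [12, 0, 0, -0.21], [18, 0, 0, -0.314], [25, 0, 0, -0.419], [31, 0, 0, -0.523]]])

```text
t: 8.88
tcp_pos: [0.5687, 0.245, 0.219]
tool_rot: [0.99, 0.138, -0.002, 0.0]
force: [0.3, -0.1, -0.3]
finger_gap: 0.529
gripper_force: 0.0
```

drive_tool(deltas=[[[5, 3, 0, -0.105], [11, 6, 0, -0.21], [16, 9, 0, -0.314], [21, 13, 0, -0.419], [26, 16, 0, -0.523]]])

```text
t: 9.3
tcp_pos: [0.598, 0.2365, 0.2188]
tool_rot: [0.921, 0.389, -0.002, -0.0]
force: [-0.2, 0.2, -0.7]
finger_gap: 0.523
gripper_force: 0.0
```

drive_tool(deltas=[[[3, 5, 0, -0.105], [6, 11, 0, -0.21], [9, 16, 0, -0.314], [12, 21, 0, -0.419], [15, 27, 0, -0.523]]])

```text
t: 9.72
tcp_pos: [0.6276, 0.2285, 0.2187]
tool_rot: [0.789, 0.614, -0.002, -0.001]
force: [0.2, -0.5, 0.2]
finger_gap: 0.536
gripper_force: 0.0
```

drive_tool(deltas=[[[0, 0, 0, 0], [0, 0, 0, 0], [0, 0, 0, 0]]])

```text
t: 9.97
tcp_pos: [0.6277, 0.2287, 0.2199]
tool_rot: [0.792, 0.611, -0.001, -0.001]
force: [0.5, 1.6, 0.2]
finger_gap: 0.525
gripper_force: 0.0
```

```bash
python3 to.py .632,.231,.080,1.318,30
```

```text
t9.97 tcp [627.7 228.7 219.9] yaw 1.315 tilt 0.0031 gap 0.525 grip 0.0 F [0.47 1.57 0.19] q [0.18 0.6  1.33 0.   1.22 0.44]
-> [0.632, 0.231, 0.08, 1.318] rows 5
   [[1, 1, 28, -1], [1, 1, 56, -1], [2, 2, 84, -2], [3, 3, 112, -3], [3, 4, 140, -3]] (turn mrad)
```

drive_tool(deltas=[[[1, 1, 25, 0], [1, 1, 55, 0], [2, 2, 85, 0], [3, 3, 112, 0], [3, 4, 130, 0]]])

```text
t: 10.38
tcp_pos: [0.631, 0.2307, 0.0881]
tool_rot: [0.791, 0.611, -0.002, -0.001]
force: [0.4, -0.5, 1.1]
finger_gap: 0.524
gripper_force: 0.0
```

drive_tool(deltas=[[[0, 0, 5, 0], [0, 0, 10, 0], [0, 0, 10, 0], [0, 0, 10, 0]]])

```text
t: 10.72
tcp_pos: [0.6341, 0.231, 0.0825]
tool_rot: [0.791, 0.612, 0.001, 0.0]
force: [0.1, 0.1, 0.6]
finger_gap: 0.53
gripper_force: 0.0
```

drive_tool(deltas=[[[0, 0, 0, 0], [0, 0, 0, 0], [0, 0, 0, 0], [0, 0, 0, 0], [0, 0, 0, 0]]], jaw=5, force=25)

```text
t: 11.13
tcp_pos: [0.6317, 0.2315, 0.0811]
tool_rot: [0.791, 0.612, -0.001, -0.001]
force: [-3.5, 2.9, -0.6]
finger_gap: 0.098
gripper_force: 25.8
```

```bash
python3 to.py
```

```text
t11.13 tcp [631.7 231.5  81.1] yaw 1.316 tilt 0.0035 gap 0.098 grip 25.8 F [-3.49  2.87 -0.64] q [0.18 0.77 1.41 0.   0.96 0.44]
```

The grip on the bar holds (25.8 N). The bar sits 93.5 mm out from the stand centre, at about 0.47 rad. I follow the arc.

drive_tool(deltas=[[[0, -5, -9, 0], [0, -11, -18, 0], [0, -18, -25.5, 0], [0, -26, -33, 0], [0, -34, -39, 0]]])

```text
t: 11.55
tcp_pos: [0.5997, 0.2399, 0.1209]
tool_rot: [0.791, 0.612, 0.0, -0.0]
force: [-0.5, 5.4, -9.7]
finger_gap: 0.098
gripper_force: 24.1
```

drive_tool(deltas=[[[0, -9, -5.5, 0], [0, -18.5, -10, 0], [0, -28, -14, 0], [0, -38.5, -16, 0], [0, -49, -18, 0]]])

```text
t: 11.97
tcp_pos: [0.5557, 0.2517, 0.1407]
tool_rot: [0.791, 0.612, 0.003, 0.002]
force: [4.7, 2.7, 0.3]
finger_gap: 0.098
gripper_force: 24.6
```

drive_tool(deltas=[[[0, -5, 0, 0], [0, -10, 0, 0], [0, -12, 0, 0], [0, -14, 0, 0], [0, -14, 0, 0]]])

```text
t: 12.38
tcp_pos: [0.542, 0.2553, 0.1412]
tool_rot: [0.791, 0.612, 0.003, 0.002]
force: [1.8, 2.2, 8.9]
finger_gap: 0.1
gripper_force: 25.7
```

```bash
python3 to.py; python3 -c "
from h import *
p=manip.sense()['tcp_pos'][:2]-[.5408,.2535]; c,s=np.cos(.2526),np.sin(.2526); print(p@[c,-s],p@[s,c])"
```

```text
t12.38 tcp [542.  255.3 141.2] yaw 1.317 tilt 0.0071 gap 0.100 grip 25.7 F [1.84 2.23 8.91] q [ 0.25  0.6   1.59 -0.    0.94  0.51]
0.0006788670890443922 0.0020723974134335384
```

drive_tool(deltas=[[[0, -2, -1, 0], [0, -4, -1, 0], [0, -6, -1, 0], [0, -6, -1, 0], [0, -6, -1, 0]]], force=40)

```text
t: 12.8
tcp_pos: [0.5415, 0.2555, 0.1414]
tool_rot: [0.791, 0.612, 0.007, 0.005]
force: [12.6, -2.3, -3.1]
finger_gap: 0.092
gripper_force: 39.9
```

```bash
python3 to.py; python3 -c "
from h import *
p=manip.sense()['tcp_pos'][:2]-[.5408,.2535]; c,s=np.cos(.2526),np.sin(.2526); print(p@[c,-s],p@[s,c], manip.sense()['force'][:2]@[c,-s])"
```

```text
t12.80 tcp [541.5 255.5 141.4] yaw 1.317 tilt 0.0171 gap 0.092 grip 39.9 F [12.59 -2.31 -3.13] q [ 0.26  0.6   1.59 -0.01  0.93  0.51]
0.00013641831263924784 0.0021368730966874958 12.76357331297069
```

The bar stalls at the end stop under about 13 N of push, so the bail is closed. I release upward and go to tin A.

drive_tool(deltas=[[[0, 0, 0, 0], [0, 0, 0, 0], [0, 0, 0, 0]]], jaw=40)

```text
t: 13.05
tcp_pos: [0.5318, 0.2557, 0.1389]
tool_rot: [0.791, 0.612, -0.002, -0.001]
force: [0.0, 0.1, 0.1]
finger_gap: 0.47
gripper_force: 0.0
```

drive_tool(deltas=[[[0, 4, -15, 0], [0, 6, -40, 0], [0, 6, -70, 0], [0, 6, -90, 0], [0, 6, -90, 0]]])

```text
t: 13.47
tcp_pos: [0.5407, 0.2556, 0.2336]
tool_rot: [0.791, 0.612, 0.003, 0.001]
force: [-0.2, 0.6, 0.4]
finger_gap: 0.47
gripper_force: 0.0
```

```bash
python3 to.py .4745,-.0637,.21,1.338 .4745,-.0637,.066,1.338,30
```

```text
t13.47 tcp [540.7 255.6 233.6] yaw 1.317 tilt 0.0061 gap 0.470 grip 0.0 F [-0.15  0.6   0.41] q [ 0.26  0.49  1.5  -0.    1.15  0.51]
-> [0.4745, -0.0637, 0.21, 1.338] rows 9
   [[-36, 2, 3, -2], [-72, 4, 5, -5], [-109, 5, 8, -7], [-145, 7, 10, -9], [-181, 9, 13, -11]] (turn mrad)
   [[-36, 1, 3, -2], [-72, 3, 5, -5], [-109, 4, 8, -7], [-145, 5, 10, -9]] (turn mrad)
-> [0.4745, -0.0637, 0.066, 1.338] rows 5
   [[0, 0, 29, 0], [0, 0, 58, 0], [0, 0, 86, 0], [0, 0, 115, 0], [0, 0, 144, 0]] (turn mrad)
```

drive_tool(deltas=[[[-36, 2, 3, 0], [-72, 4, 5, -0.005], [-109, 5, 8, -0.007], [-145, 7, 10, -0.009], [-181, 9, 13, -0.011]]], jaw=85)

```text
t: 13.88
tcp_pos: [0.5, 0.0766, 0.2152]
tool_rot: [0.787, 0.617, -0.002, -0.001]
force: [1.4, -1.0, -0.1]
finger_gap: 0.994
gripper_force: 0.0
```

drive_tool(deltas=[[[-38, 1, 3, 0], [-76, 3, 5, -0.005], [-112, 4, 8, -0.007], [-135, 5, 9, -0.009], [-145, 5, 10, -0.009]]])

```text
t: 14.3
tcp_pos: [0.4704, -0.0664, 0.2052]
tool_rot: [0.786, 0.619, -0.001, -0.001]
force: [-0.2, -0.3, -0.5]
finger_gap: 0.996
gripper_force: 0.0
```

drive_tool(deltas=[[[0, 0, 0, 0], [0, 0, 0, 0]]])

```text
t: 14.47
tcp_pos: [0.4718, -0.0636, 0.2058]
tool_rot: [0.785, 0.619, -0.0, -0.001]
force: [1.0, 1.1, -0.0]
finger_gap: 0.998
gripper_force: 0.0
```

```bash
python3 to.py .4745,-.0637,.066,1.338,30
```

```text
t14.47 tcp [471.8 -63.6 205.8] yaw 1.336 tilt 0.0026 gap 0.998 grip 0.0 F [ 1.02  1.11 -0.04] q [-0.37  0.37  1.82  0.    0.95 -0.14]
-> [0.4745, -0.0637, 0.066, 1.338] rows 5
   [[0, 1, 28, 0], [0, 1, 56, -1], [0, 2, 84, -1], [0, 2, 112, -2], [1, 3, 140, -2]] (turn mrad)
```

drive_tool(deltas=[[[0, 1, 28, 0], [0, 1, 56, 0], [0, 2, 84, 0], [0, 2, 115, 0], [0, 2, 138, 0]]])

```text
t: 14.88
tcp_pos: [0.4741, -0.0625, 0.0665]
tool_rot: [0.784, 0.621, -0.0, -0.001]
force: [0.6, 0.5, 0.8]
finger_gap: 0.999
gripper_force: 0.0
```

drive_tool(deltas=[[[0, 0, 0, 0], [0, 0, 0, 0]]])

```text
t: 15.05
tcp_pos: [0.4739, -0.0629, 0.0675]
tool_rot: [0.784, 0.621, -0.001, -0.002]
force: [0.3, -0.1, 0.2]
finger_gap: 0.996
gripper_force: 0.0
```

drive_tool(deltas=[[[0, 0, 0, 0], [0, 0, 0, 0], [0, 0, 0, 0], [0, 0, 0, 0], [0, 0, 0, 0]]], jaw=50, force=40)

```text
t: 15.47
tcp_pos: [0.4756, -0.0648, 0.07]
tool_rot: [0.785, 0.62, 0.001, 0.001]
force: [-0.7, 2.0, 6.3]
finger_gap: 0.651
gripper_force: 42.6
```

drive_tool(deltas=[[[0, 0, -5, 0], [0, 0, -15, 0], [0, 0, -25, 0], [0, 0, -30, 0], [0, 0, -30, 0]]])

```text
t: 15.88
tcp_pos: [0.4756, -0.0652, 0.0997]
tool_rot: [0.785, 0.62, 0.001, 0.001]
force: [-0.1, 0.9, -0.7]
finger_gap: 0.648
gripper_force: 42.9
```

drive_tool(deltas=[[[0, 0, 0, 0], [0, 0, 0, 0], [0, 0, 0, 0]]])

```text
t: 16.13
tcp_pos: [0.4743, -0.0647, 0.0979]
tool_rot: [0.785, 0.62, -0.0, -0.0]
force: [-0.4, -0.4, -1.2]
finger_gap: 0.649
gripper_force: 42.9
```

drive_tool(deltas=[[[0, 0, 0, 0]]])

```text
t: 16.22
tcp_pos: [0.4744, -0.0647, 0.0979]
tool_rot: [0.785, 0.62, -0.0, -0.0]
force: [0.1, -0.6, -1.4]
finger_gap: 0.648
gripper_force: 42.9
```

drive_tool(deltas=[[[0, 0, 0, 0]]])

```text
t: 16.3
tcp_pos: [0.4744, -0.0647, 0.0979]
tool_rot: [0.785, 0.62, -0.0, -0.0]
force: [0.3, 0.2, -1.7]
finger_gap: 0.653
gripper_force: 42.9
```

drive_tool(deltas=[[[0, 0, 0, 0]]])

```text
t: 16.38
tcp_pos: [0.4745, -0.0647, 0.098]
tool_rot: [0.785, 0.62, -0.0, -0.0]
force: [0.6, -0.5, -0.7]
finger_gap: 0.65
gripper_force: 42.9
```

```bash
python3 to.py .475,-.064,.22,1.338,30  .658,-.2,.22,1.703,30 .658,-.2,.1,1.703,30
```

```text
t16.38 tcp [474.5 -64.7  98. ] yaw 1.337 tilt 0.0007 gap 0.650 grip 42.9 F [ 0.62 -0.48 -0.71] q [-0.37  0.56  1.91 -0.    0.67 -0.14]
-> [0.475, -0.064, 0.22, 1.338] rows 5
   [[0, 0, -24, 0], [0, 0, -49, -1], [0, 0, -73, -1], [1, 0, -98, -1], [1, 0, -122, -1]] (turn mrad)
-> [0.658, -0.2, 0.22, 1.703] rows 8
   [[-11, 26, 0, -46], [-23, 52, 0, -91], [-34, 79, 0, -137], [-45, 105, 0, -183], [-56, 131, 0, -228]] (turn mrad)
   [[-17, 23, 0, -46], [-34, 46, 0, -91], [-51, 69, 0, -137]] (turn mrad)
-> [0.658, -0.2, 0.1, 1.703] rows 4
   [[0, 0, 30, 0], [0, 0, 60, 0], [0, 0, 90, 0], [0, 0, 120, 0]] (turn mrad)
```

Tin A reads about −1.2 N, so it's the empty one (0.12 kg). That leaves B as the part-used tin, standing untouched. I carry A to the tray.

drive_tool(deltas=[[[0, 0, -24, 0], [0, 0, -50, 0], [0, 0, -80, 0], [0, 0, -105, 0], [0, 0, -122, 0]]])

```text
t: 16.8
tcp_pos: [0.4754, -0.065, 0.2225]
tool_rot: [0.785, 0.62, 0.001, 0.001]
force: [1.6, 0.1, -0.9]
finger_gap: 0.65
gripper_force: 43.3
```

drive_tool(deltas=[[[-11, 26, 0, -0.046], [-23, 52, 0, -0.091], [-34, 79, 0, -0.137], [-45, 105, 0, -0.183], [-56, 131, 0, -0.228]]])

```text
t: 17.22
tcp_pos: [0.5898, -0.1502, 0.22]
tool_rot: [0.708, 0.706, -0.0, -0.0]
force: [-0.3, -0.1, -1.6]
finger_gap: 0.645
gripper_force: 43.5
```

drive_tool(deltas=[[[-17, 23, 0, -0.046], [-34, 46, 0, -0.091], [-46, 62, 0, -0.123], [-51, 69, 0, -0.137], [-51, 69, 0, -0.137]]])

```text
t: 17.63
tcp_pos: [0.6586, -0.2022, 0.2193]
tool_rot: [0.66, 0.752, -0.0, -0.0]
force: [0.4, 0.3, -0.9]
finger_gap: 0.648
gripper_force: 43.6
```

drive_tool(deltas=[[[0, 0, 25, 0], [0, 0, 55, 0], [0, 0, 85, 0], [0, 0, 108, 0], [0, 0, 120, 0]]])

```text
t: 18.05
tcp_pos: [0.6541, -0.1985, 0.0967]
tool_rot: [0.659, 0.752, -0.001, -0.004]
force: [-1.0, -0.5, -0.7]
finger_gap: 0.647
gripper_force: 43.6
```

drive_tool(deltas=[[[0, 0, 0, 0], [0, 0, 0, 0], [0, 0, 0, 0]]])

```text
t: 18.3
tcp_pos: [0.6588, -0.2012, 0.1022]
tool_rot: [0.659, 0.752, 0.0, 0.001]
force: [-0.6, 0.9, -0.7]
finger_gap: 0.648
gripper_force: 43.5
```

```bash
python3 to.py .658,-.2,.076,1.703,5
```

```text
t18.30 tcp [ 658.8 -201.2  102.2] yaw 1.702 tilt 0.0031 gap 0.648 grip 43.5 F [-0.55  0.89 -0.7 ] q [-0.46  0.76  1.36  0.    1.02 -0.59]
-> [0.658, -0.2, 0.076, 1.703] rows 6
   [[0, 0, 4, 0], [0, 0, 9, 0], [1, 0, 13, -1], [1, 0, 17, -1], [1, -1, 22, -1]] (turn mrad)
   [[0, 0, 4, 0]] (turn mrad)
```

drive_tool(deltas=[[[0, 0, 5, 0], [0, 0, 10, 0], [0, 0, 14, 0], [0, 0, 18, 0], [0, 0, 21, 0]]])

```text
t: 18.72
tcp_pos: [0.6576, -0.2009, 0.0788]
tool_rot: [0.659, 0.752, -0.0, -0.0]
force: [-0.4, 0.3, -1.5]
finger_gap: 0.652
gripper_force: 43.6
```

drive_tool(deltas=[[[0, 0, 1, 0], [0, 0, 2, 0], [0, 0, 3, 0], [0, 0, 4, 0], [0, 0, 4, 0]]])

```text
t: 19.13
tcp_pos: [0.6579, -0.2011, 0.0762]
tool_rot: [0.659, 0.752, -0.0, 0.0]
force: [-2.0, 0.2, 3.2]
finger_gap: 0.649
gripper_force: 43.9
```

Touchdown on the tray floor. I release, retreat up and back, then take the last check picture.

drive_tool(deltas=[[[0, 0, 0, 0], [0, 0, 0, 0], [0, 0, 0, 0]]], jaw=72)

```text
t: 19.38
tcp_pos: [0.6581, -0.2011, 0.0754]
tool_rot: [0.659, 0.752, 0.0, 0.0]
force: [-0.6, -0.3, -0.7]
finger_gap: 0.843
gripper_force: 0.0
```

drive_tool(deltas=[[[0, 0, -10, 0], [0, 0, -35, 0], [0, 0, -70, 0], [0, 0, -105, 0], [0, 0, -140, 0]]])

```text
t: 19.8
tcp_pos: [0.6577, -0.2009, 0.2172]
tool_rot: [0.659, 0.752, 0.0, -0.0]
force: [-0.0, -0.5, -0.3]
finger_gap: 0.847
gripper_force: 0.0
```

drive_tool(deltas=[[[-35, 0, -20, 0], [-70, 0, -40, 0], [-105, 0, -60, 0], [-140, 0, -70, 0], [-170, 0, -70, 0]]])

```text
t: 20.22
tcp_pos: [0.6813, -0.3728, 0.2909]
tool_rot: [0.66, 0.752, 0.0, 0.004]
force: [-0.4, -0.1, -0.2]
finger_gap: 0.842
gripper_force: 0.0
```

drive_tool(deltas=[[[-25, 0, 0, 0], [-40, 0, 0, 0], [-40, 0, 0, 0], [-40, 0, 0, 0], [-40, 0, 0, 0]]])

```text
t: 20.63
tcp_pos: [0.6852, -0.4078, 0.2854]
tool_rot: [0.659, 0.752, 0.0, -0.001]
force: [0.2, -0.4, -0.3]
finger_gap: 0.842
gripper_force: 0.0
```

```bash
python3 to.py; python3 - <<'E'
from wires import *
p=(.5408,.2535,-.2526)
crop("side",150,120,210,185,3,"b1.png",stand((p[0]+.0014,p[1]+.0009,p[2]),1.25)[-1:])
crop("top",135,140,75,90,5,"b2.png",stand((p[0]-.0014,p[1]-.0009,p[2]),1.25)[-1:])
crop("top",240,140,110,100,4,"b3.png")
a,b,c=[cv2.imread(f"pics/b{i}.png") for i in(1,2,3)]
o=np.zeros((600,1090,3),np.uint8);o[:555,:630]=a;o[:400,640:1080]=c
b=cv2.resize(b,None,fx=.45,fy=.45); o[400:400+b.shape[0]-5,640:640+b.shape[1]]=b[:195+2][:b.shape[0]-5]
cv2.imwrite("pics/fin.png",cv2.resize(o,(800,440),interpolation=cv2.INTER_AREA))
E
```

```text
t20.63 tcp [ 685.2 -407.8  285.4] yaw 1.703 tilt 0.0012 gap 0.842 grip 0.0 F [ 0.18 -0.41 -0.27] q [-0.68  0.75  0.84  0.    1.55 -0.81]
```

View pics/fin.png

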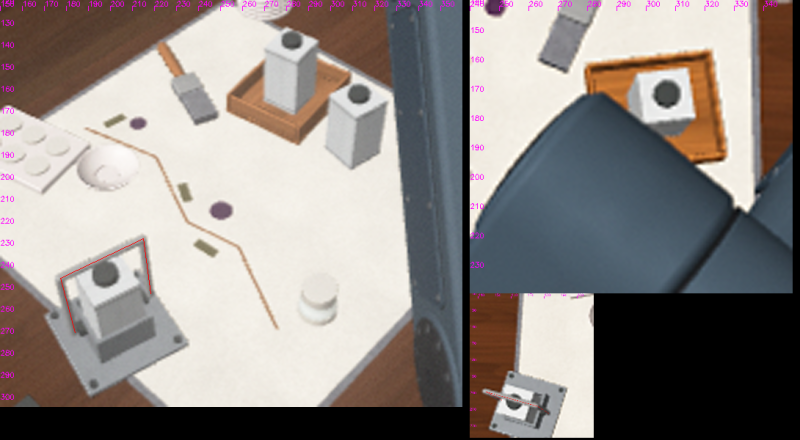

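The picture shows the bail matching the closed wireframe over the seated tin, at about (105,270). Tin A stands upright in the tray at (292,75), and tin B stands on the table at (357,125). I hand the job in.

```bash
python3 -c "
from station import manip
print(manip.sign_off())"
```

```text
the job is handed in; nothing more can be done
None
```

The job is handed in: the full tin is seated in the stand with the bail upright over it, the empty tin stands in the tray, and the third tin was left on the table as part-used by elimination, without being lifted.

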